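# Pack the collage kit into the divided tray

## Task

Pack the collage kit into the divided wooden tray, each thing lying or standing flat in the compartment that it fits: the brayer in the long wide bay, the painting knife in the long narrow bay, the squat jar upright in the square cell and the small roll of tape flat in the small oblong cell. Leave the tall jar, the large roll of tape and the broad scraper where they are on the table; they are not part of the kit.

Things in the scene. Friction and masses are not known exactly. Their poses are not given: they have to be found in the camera images.
- kit_tray: Open wooden tray, fixed, 277 (x) by 161 mm (y). Floor 5 mm thick; walls and dividers 5 thick, tops 20 mm above the table. Origin: centre of its underside, z up. Compartments, centre (x, y) and clear size x by y, mm: long wide bay (-44.5, -33.5), 178 x 84; long narrow bay (-44.5, 44.5), 178 x 62; square cell (91.5, -33.5), 84 x 84; small oblong cell (91.5, 44.5), 84 x 62.
- brayer: Hand roller, 130 g, lying: pale wooden handle, wire yoke, black rubber roller. 145 mm long along its x, roller at +x. Origin: under mid-length, at table level. Round handle x = -72 to +13, up to 22 mm across, axis 11 up; roller axis along y at x = +56, 16 up, 32 across; 66 wide over the yoke. Balances near x = +22; grip the handle across y at x about -2 (20 thick).
- painting_knife: Painting knife, 45 g, lying: brown wooden handle, brass ferrule, cranked neck, small leaf-shaped steel blade. 165 mm long along its x, blade tip at +x. Origin: under mid-length, at table level. Round handle x = -82 to +5, 16 mm across, axis 8 up; blade x = +30 to +82, 21 wide, 2 thick, flat on the table. Grip the handle across y at x about -25.
- squat_jar: Squat white jar with a grey screw lid as wide as the jar, 64 mm across and 54 mm high, upright, about 160 g. Origin: centre of its underside, z up.
- small_tape: Small roll of buff tape lying flat, 46 mm across with a 26 mm hole, 24 mm high, about 30 g. Origin: centre of its underside, z up.
- tall_jar: Not part of the kit: tall white jar, 64 mm across and 98 mm high, with sloping shoulders and a narrower grey lid (46 mm). Origin: centre of its underside.
- large_tape: Not part of the kit: large roll of buff tape lying flat, 82 mm across with a 60 mm hole, 24 mm high. Origin: centre of its underside.
- broad_scraper: Not part of the kit: scraper, 190 mm long along its x, brown wooden handle (20 mm across) at -x, fan-shaped steel blade widening to 64 mm at +x. Origin: under the middle of its length, at table level.
Not all that is in view belongs to the job. Of the things that look like the brayer, take the one that is farthest to the robot's right at the start.

How it is judged:
At the end, for the whole second after the job is handed in: Brayer, painting knife, squat jar and small tape each rest flat or upright (within 7 degrees) on the tray's floor, wholly inside their own compartment. The tall jar, large tape and broad scraper are upright or flat within 30 mm of where they began. All is released and at rest (x of brayer in the frame of kit_tray between -0.0705 and -0.0185 m and y of brayer in the frame of kit_tray between -0.0515 and -0.0155 m and z of brayer in the frame of kit_tray between 0.001 and 0.01 m and angle between each of brayer, painting_knife, squat_jar, small_tape, tall_jar, large_tape, broad_scraper's own z axis and vertical below 0.12 rad and linear speed of each of brayer, painting_knife, squat_jar, small_tape below 0.02 m/s and angular speed of each of brayer, painting_knife, squat_jar, small_tape below 0.2 rad/s and x of painting_knife in the frame of kit_tray between -0.0625 and -0.0265 m and y of painting_knife in the frame of kit_tray between 0.0185 and 0.0705 m and z of painting_knife in the frame of kit_tray between 0.001 and 0.01 m and x of squat_jar in the frame of kit_tray between 0.0775 and 0.1055 m and y of squat_jar in the frame of kit_tray between -0.0475 and -0.0195 m and z of squat_jar in the frame of kit_tray between 0.001 and 0.01 m and x of small_tape in the frame of kit_tray between 0.0685 and 0.1145 m and y of small_tape in the frame of kit_tray between 0.0325 and 0.0565 m and z of small_tape in the frame of kit_tray between 0.001 and 0.01 m and distance of each of tall_jar, large_tape, broad_scraper from where it was at the start of the episode below 0.03 m); the robot touches nothing.
It fails at once if the tall jar was moved by more than 30 mm (distance of tall_jar from where it was at the start of the episode above 0.03 m).
It fails at once if the large roll of tape was moved by more than 30 mm (distance of large_tape from where it was at the start of the episode above 0.03 m).
It fails at once if the broad scraper was moved by more than 30 mm (distance of broad_scraper from where it was at the start of the episode above 0.03 m).
It also fails if it takes over 106 s, if anything falls off the work surface, if the arm or the gripper's body presses on something with over 40 N, if the wrist force passes 120 N, or if a joint passes its speed limit or range.

## Robot

A 6-joint arm with a two-finger parallel gripper is mounted at the origin on the work surface. World frame = base frame: x ahead of the robot, y to its left, z up, the work surface at z = 0. Lengths are in m, angles in rad, forces in N, time in s.
With the tool pointing down it reaches from about 0.35 to 0.975 m from the base axis. Payload 4.9 kg.
Tool frame: the origin (TCP) lies at the very end of the fingers, on their centre line; the grasp point (between the pads) lies behind it (manip.pinch_z is the y of the grasp point in the tool frame, in m); y points along the fingers, x is the direction in which the jaws open and shut, and the axes are right-handed (so a half turn about y gives the same grasp; the last joint's range is limited). The gripper opens to 85 mm and grips with 20 to 120 N. Pads are 22 mm wide; open, the fingers measure 114 mm over their backs; the gripper's body (76 mm by 85 mm) begins 54 mm behind the grasp point. The pads swing forward as they close: fully open they stand 13 mm farther back than shut.
Start: joints at [-1.326, 0.053, 1.613, -0, 1.476, -0.119], TCP at [0.222, -0.584, 0.231] pointing down, gripper open.
Joint ranges: [-3.01, 3.01], [-1.01, 2.22], [0.06, 2.58], [-1.02, 4.17], [0.09, 2.62], [-3.14, 3.14]. Speed limits (rad/s): [2.57, 2.57, 3.14, 3.14, 3.14, 3.14].

## Interface

Orientations are given as a unit quaternion [w, x, y, z].
In Python, from plant import manip gives the robot as it stands.
- The arm moves only by the tool drive_tool, never from a script. Its argument "motion" is a list of rows, each a list of 3 entries, a list of its own where there are three numbers: the shift along the tool's x, y, z in units of 25 mm (1.0 is 25 mm), then the turn, a rotation vector about the tool's x, y, z in units of 5 degrees (1.0 is 5 degrees), then the closure, from -1 (fully open) to 1 (shut). A call has 1 to 12 rows; each row shifts and turns the commanded pose from where the row before left it, along the tool's axes as they then stand; what a row does not reach is not made up. A row lasts 1/10 s, in which the tool goes at most 50 mm and 8.59 degrees, less where a joint would pass 70% of its speed; a pose out of reach is approached as far as the arm can. A call is refused whole if a number of a shift passes 1 or a number of a turn 1, either way. A call with a gripper value outside its range is refused whole. The fingers move at their own pace and stop on an object; the grip force is fixed at half the most. Time passes only in rows, so rows that do not move let the fingers close. It gives the time, the measured TCP pose, the force and the opening at its end, in the units of the state.
- manip.state(): the state, without advancing time (a new reading comes with each control period).
- manip.grab_frame(name): name is "scene" or "side" or "wrist"; returns a dict with "img" (480x640x3 uint8, blue, green, red), "range_z" (480x640 float32, m along the optical axis (not along the pixel's ray), 0 where there is no reading), "camera_matrix" (3x3 intrinsics, pixels), "world_from_camera" (4x4, takes a point from camera to world coordinates); the wrist camera has in their place "T_tool_cam" (4x4, takes a point from camera to tool coordinates, whose origin is the TCP and whose axes are the tool frame's). Camera axes: x right, y down, z forward; pixel columns grow to the right and rows downward; lengths in m; the calibration is good to about 2 mm. A picture is of the moment at which its call begins: read the wrist's pose just before it.
- manip.job_done(): hands the job in, once; it reports no verdict.
The state is a dict: "time": time; "joint_pos": joint angles; "joint_vel": joint speeds; "joint_efforts": joint torques, N m; "tool_pos": TCP position; "tool_rot": TCP orientation; "contact_force": force on the tool from outside, world axes, zero at the start; "ft_torque": the same for the moment, N m; "gripper_width": opening from 0.0 (shut) to 1.0 (fully open).
Only numpy, scipy, OpenCV 4.12 (cv2) and the standard library are available. Lean on these libraries where they do the work, as an engineer would, in place of code of your own. Each camera call takes 0.05 s, during which the arm holds its last target. There are 200 camera calls.

## Working session

There is one attempt and no reset: what is moved stays moved. The work goes in short steps, Python scripts to look and compute and a tool call to move; the robot and the scene stay as the last step left them, time stands still between calls to the robot, and variables do not carry over. Pictures are saved under pics/ and viewed, about 12 in all and at most 16, crops included, and the job is handed in when it is done.

Besides the shell and the picture viewer there is one more tool, called after "Call:" as name(argument=value, ...), one argument or row to a line, values as JSON. drive_tool: Moves the arm, as the interface text tells. Its arguments: {"type":"object","properties":{"motion":{"type":"array","items":{"type":"array"}}},"required":["motion"]}

```bash
ls; mkdir -p pics
python3 - <<'E'
from plant import manip
import cv2,numpy as np,pickle
s=manip.state();print({k:np.round(v,3).tolist() for k,v in s.items()},manip.pinch_z)
for n in("scene","side"):
    f=manip.grab_frame(n);pickle.dump(f,open(f'{n}0.pkl','wb'));cv2.imwrite(f'pics/{n}0.png',f['img'])
    print(n,f['camera_matrix'].tolist(),np.round(f['world_from_camera'],3).tolist())
f=manip.grab_frame("wrist");print(np.round(f['T_tool_cam'],4).tolist(),f['camera_matrix'].tolist())
E
```

```text
pics
{'time': 0.0, 'joint_pos': [-1.326, 0.053, 1.614, 0.0, 1.476, -0.119], 'joint_vel': [0.002, 0.001, 0.001, 0.0, 0.0, -0.0], 'joint_efforts': [-0.001, -39.368, -37.018, -0.0, 0.007, 0.0], 'tool_pos': [0.222, -0.583, 0.23], 'tool_rot': [0.583, -0.582, 0.402, -0.401], 'contact_force': [0.699, 0.529, -0.226], 'ft_torque': [-0.035, 0.018, -0.031], 'gripper_width': 1.0} -0.0187
scene [[578.3152137784479, 0.0, 321.4118044460831], [0.0, 578.3152137784479, 237.4889511375179], [0.0, 0.0, 1.0]] [[0.353, 0.791, -0.5, 1.161], [0.936, -0.295, 0.194, -0.242], [0.006, -0.536, -0.844, 1.216], [0.0, 0.0, 0.0, 1.0]]
side [[618.2602297329295, 0.0, 318.7438261656133], [0.0, 618.2602297329295, 228.7898867735126], [0.0, 0.0, 1.0]] [[-0.721, -0.447, 0.529, -0.291], [-0.693, 0.451, -0.562, 0.804], [0.012, -0.772, -0.635, 0.933], [0.0, 0.0, 0.0, 1.0]]
[[1.0, -0.0008, -0.0013, 0.0001], [0.001, -0.32, 0.9474, -0.1425], [-0.0011, -0.9474, -0.32, 0.0812], [0.0, 0.0, 0.0, 1.0]] [[352.59337366567695, 0.0, 322.252525638297], [0.0, 352.59337366567695, 238.0067623889788], [0.0, 0.0, 1.0]]
```

View pics/scene0.png

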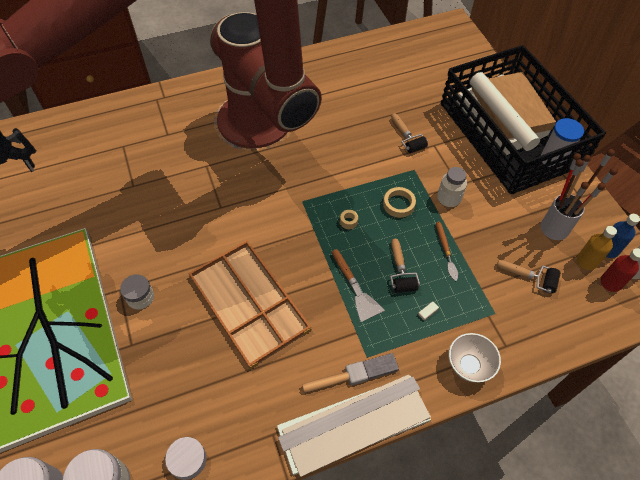

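View pics/side0.png

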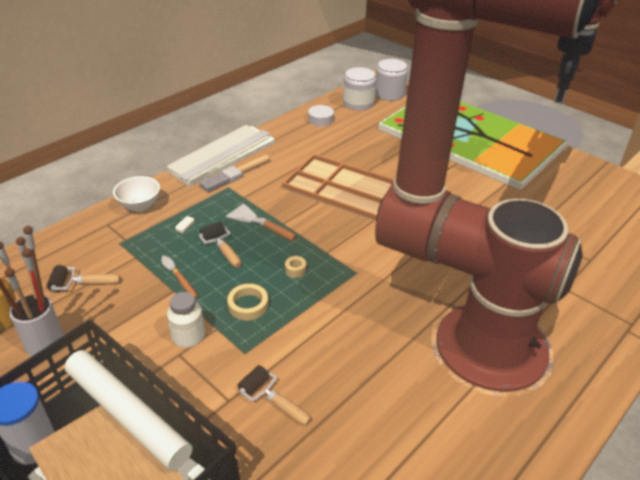

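Scene view: brayers at (408,133), (403,268) on the mat, and (530,272). Tray at (250,300), squat jar (136,292), tall jar (453,187), small tape (349,219), large tape (399,203), knife (447,250), scraper (357,285).

```bash
cat > h.py <<'E'
import numpy as np,cv2,pickle
from scipy.spatial.transform import Rotation as R
def ray(f,px,z,T=None):
    T=f['world_from_camera'] if T is None else T
    K=f['camera_matrix'];px=np.atleast_2d(px).astype(float)
    d=np.c_[(px[:,0]-K[0,2])/K[0,0],(px[:,1]-K[1,2])/K[1,1],np.ones(len(px))]@T[:3,:3].T
    return T[:3,3]+d*((z-T[2,3])/d[:,2])[:,None]
def tool(s):
    T=np.eye(4);w,x,y,z=s['tool_rot'];T[:3,:3]=R.from_quat([x,y,z,w]).as_matrix();T[:3,3]=s['tool_pos'];return T
def wrist(name):
    from plant import manip
    s=manip.state();f=manip.grab_frame('wrist');T=tool(s);f['world_from_camera']=T@f['T_tool_cam'];f['tool']=T
    pickle.dump(f,open(name+'.pkl','wb'));cv2.imwrite(f'pics/{name}.png',f['img']);return f
E
python3 - <<'E'
from h import *
f=pickle.load(open('scene0.pkl','rb'))
P={'brayA handle,roller':([(396,117),(414,143)],.011),'brayB':([(397,242),(404,283)],.011),'brayC':([(500,264),(549,279)],.011),
'tray corners':([(190,275),(247,244),(310,328),(250,366)],.02),'squat top':([(136,287)],.054),'smalltape':([(349,216)],.024),'large':([(399,199)],.024),'tall top':([(456,175)],.098),'knife':([(437,225),(456,279)],.005),'scraper':([(336,253),(372,312)],.01)}
for k,(p,z) in P.items(): print(k,np.round(ray(f,p,z)[:,:2],3).tolist())
c=np.hstack([cv2.resize(f['img'][y-45:y+45,x-45:x+45],(260,260),interpolation=2) for x,y in((408,133),(403,268),(530,272))])
cv2.imwrite('pics/crop0.png',c)
E
```

```text
brayA handle,roller [[0.141, 0.377], [0.248, 0.383]]
brayB [[0.525, 0.204], [0.634, 0.172]]
brayC [[0.668, 0.41], [0.745, 0.498]]
tray corners [[0.443, -0.294], [0.407, -0.144], [0.668, -0.076], [0.705, -0.226]]
squat top [[0.451, -0.413]]
smalltape [[0.42, 0.119]]
large [[0.416, 0.258]]
tall top [[0.444, 0.39]]
knife [[0.511, 0.322], [0.665, 0.294]]
scraper [[0.501, 0.052], [0.676, 0.072]]
```

View pics/crop0.png

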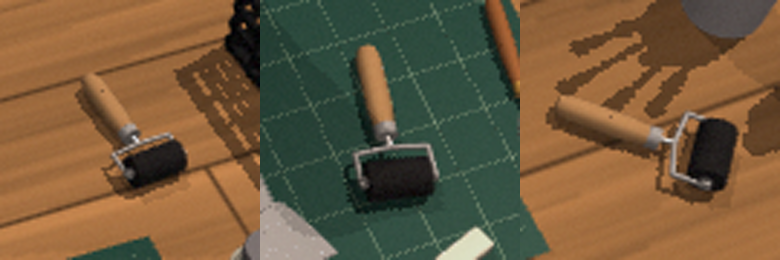

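Brayers: A (408,133) y≈0.38, B (403,268) y≈0.18–0.20, C (530,272) y≈0.45. B, on the mat, is farthest to the robot's right (smallest y), and the crop confirms it is a brayer with wooden handle and black roller. I start with the squat jar, which is nearest the arm.

```bash
cat >> h.py <<'E'
def plan(xyz,yaw=None,s=None):
    """turn (5deg units about tool y) then shift (25mm units, tool axes after the turn)"""
    from plant import manip
    s=s or manip.state();T=tool(s);Rm=T[:3,:3];t=0
    x=Rm[:,0];a=np.degrees(np.arctan2(x[1],x[0]))
    tilt=Rm[:,1]
    if yaw is not None:
        d=(yaw-a+90)%180-90      # world-z turn; tool y is down
        t=-d; Rm=Rm@R.from_rotvec([0,np.radians(t),0]).as_matrix()
    d=Rm.T@(np.array(xyz)-T[:3,3])/.025
    print('jaw yaw %.1f down %s turn_y %.2f shift'%(a,np.round(tilt,3),t/5),np.round(d,2),'q6 %.2f t %.1f w %.2f'%(s['joint_pos'][5],s['time'],s['gripper_width']),'tcp',np.round(T[:3,3],3))
YAW=14.5;C=np.array([.556,-.185])
def tray(x,y,C=None,YAW=None):
    import h
    C=h.C if C is None else C;YAW=h.YAW if YAW is None else YAW
    c,s_=np.cos(np.radians(YAW)),np.sin(np.radians(YAW));return C+np.array([c*x-s_*y,s_*x+c*y])
E
python3 - <<'E'
from h import *
plan([.43,-.42,.2],14.5)
plan([.43,-.42,.2])
E
```

```text
jaw yaw -69.2 down [-0.     0.002 -1.   ] turn_y -16.73 shift [9.68 1.22 4.25] q6 -0.12 t 0.1 w 1.00 tcp [ 0.222 -0.584  0.23 ]
jaw yaw -69.2 down [-0.     0.002 -1.   ] turn_y 0.00 shift [-3.16  1.22 10.09] q6 -0.12 t 0.1 w 1.00 tcp [ 0.222 -0.584  0.23 ]
```

Call:
drive_tool(
  motion=[
    [[-0.3,0.1,1],[0,0,0],-1],
    [[-0.3,0.1,1],[0,0,0],-1],
    [[-0.3,0.1,1],[0,0,0],-1],
    [[-0.3,0.1,1],[0,0,0],-1],
    [[-0.3,0.1,1],[0,0,0],-1],
    [[-0.3,0.1,1],[0,0,0],-1],
    [[-0.3,0.1,1],[0,0,0],-1],
    [[-0.3,0.1,1],[0,0,0],-1],
    [[-0.3,0.1,1],[0,0,0],-1],
    [[-0.3,0.1,1],[0,0,0],-1],
    [[0,0,0],[0,0,0],-1],
    [[0,0,0],[0,0,0],-1],
  ],
)

```text
time: 1.35
tool_pos: [0.4293, -0.4247, 0.2059]
tool_rot: [-0.582, 0.582, -0.401, 0.401]
contact_force: [-0.2, -0.3, 0.5]
gripper_width: 1.004
```

Run:
```python
from h import *
plan([.45,-.413,.2])
wrist('w1')
```

```text
jaw yaw -69.1 down [-0.001  0.    -1.   ] turn_y 0.00 shift [-0.14  0.23  0.94] q6 0.30 t 1.4 w 1.00 tcp [ 0.429 -0.425  0.206]
```

View pics/w1.png

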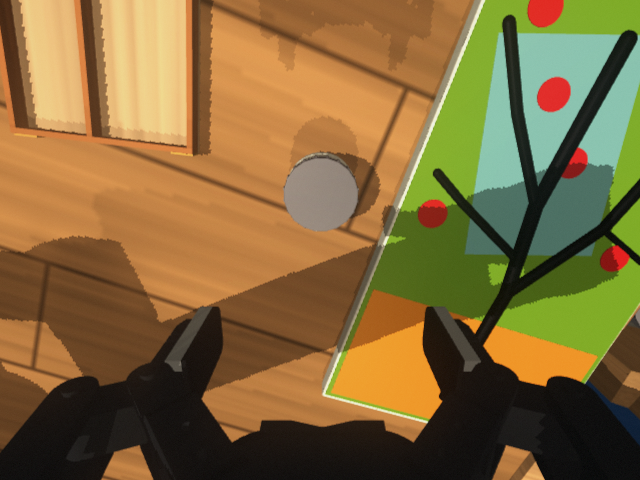

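Wrist view: squat jar lid centre (321,194), with the painting edge just right of it (line (325,395)–(480,0)); tray corner at (197,153).

Run:
```python
from h import *
f=pickle.load(open('w1.pkl','rb'))
print('jar',ray(f,[(321,192)],.054),'scene depth-based painting height:')
T=f['world_from_camera'];K=f['camera_matrix']
def dep(u,v):
    z=f['range_z'][v,u];return (T@[(u-K[0,2])/K[0,0]*z,(v-K[1,2])/K[1,1]*z,z,1])[:3]
for p in((321,192),(420,200),(390,235),(380,300),(340,100),(197,140),(92,100),(60,130),(140,138)):print(p,np.round(dep(*p),3))
e=ray(f,[(325,395),(480,0)],.02);print('edge',np.round(e,3));d=(e[1]-e[0])[:2];d/=np.linalg.norm(d);j=ray(f,[(321,192)],.054)[0,:2];w=j-e[0,:2]
print('gap',w[0]*d[1]-w[1]*d[0],'edge yaw',np.degrees(np.arctan2(d[1],d[0])))
plan([j[0],j[1],.2],np.degrees(np.arctan2(d[1],d[0])))
```

```text
jar [[ 0.4499974 -0.41528    0.054    ]] scene depth-based painting height:
(321, 192) [ 0.45  -0.415  0.054]
(420, 200) [ 0.47  -0.507  0.023]
(390, 235) [ 0.429 -0.495  0.024]
(380, 300) [ 0.36  -0.515  0.022]
(340, 100) [ 0.526 -0.405 -0.   ]
(197, 140) [ 0.446 -0.293  0.007]
(92, 100) [ 0.448 -0.2    0.015]
(60, 130) [ 0.408 -0.17   0.004]
(140, 138) [ 0.428 -0.241  0.005]
edge [[ 0.223 -0.506  0.02 ]
 [ 0.634 -0.481  0.02 ]]
gap -0.07697595230658423 edge yaw 3.4592110698705856
jaw yaw -69.2 down [-0.001  0.    -1.   ] turn_y -14.52 shift [0.86 0.24 0.34] q6 0.30 t 1.4 w 1.00 tcp [ 0.429 -0.425  0.206]
```

Run:
```python
from h import *
plan([.450,-.415,.024],-75.5)
```

```text
jaw yaw -69.2 down [-0.001  0.    -1.   ] turn_y 1.27 shift [-0.18  7.28  0.92] q6 0.30 t 1.4 w 1.00 tcp [ 0.429 -0.425  0.206]
```

Call:
drive_tool(
  motion=[
    [[0,0,0],[0,0.64,0],-1],
    [[0,0,0],[0,0.64,0],-1],
    [[-0.18,0,0.92],[0,0,0],-1],
    [[0,1,0],[0,0,0],-1],
    [[0,1,0],[0,0,0],-1],
    [[0,1,0],[0,0,0],-1],
    [[0,1,0],[0,0,0],-1],
    [[0,1,0],[0,0,0],-1],
    [[0,1,0],[0,0,0],-1],
    [[0,0.7,0],[0,0,0],-1],
    [[0,0.58,0],[0,0,0],-1],
    [[0,0,0],[0,0,0],-1],
  ],
)

```text
time: 2.6
tool_pos: [0.449, -0.4141, 0.022]
tool_rot: [0.559, -0.558, 0.435, -0.432]
contact_force: [-0.5, 0.5, -0.4]
gripper_width: 0.996
```

Call:
drive_tool(
  motion=[
    [[0,0,0],[0,0,0],1],
    [[0,0,0],[0,0,0],1],
    [[0,0,0],[0,0,0],1],
    [[0,0,0],[0,0,0],1],
    [[0,0,0],[0,0,0],1],
    [[0,0,0],[0,0,0],1],
    [[0,-0.5,0],[0,0,0],1],
    [[0,-1,0],[0,0,0],1],
    [[0,-1,0],[0,0,0],1],
    [[0,-1,0],[0,0,0],1],
    [[0,0,0],[0,0,0],1],
  ],
)

```text
time: 3.7
tool_pos: [0.4522, -0.4167, 0.1164]
tool_rot: [-0.558, 0.559, -0.431, 0.436]
contact_force: [0.8, -0.6, -1.1]
gripper_width: 0.727
```

Run:
```python
from h import *
f=pickle.load(open('scene0.pkl','rb'))
# refine tray from scene depth-plane: rim colour contour
print(tray(91.5e-3,-33.5e-3))
t=tray(91.5e-3,-33.5e-3);plan([*t,.1])
# wrist look of tray corners from w1: inner/outer near wall
f=pickle.load(open('w1.pkl','rb'))
print(ray(f,[(196,153),(90,137),(14,133)],.0),ray(f,[(192,151),(192,5)],.02))
```

```text
[ 0.65297324 -0.19452318]
jaw yaw -75.5 down [ 0.005 -0.006 -1.   ] turn_y 0.00 shift [-6.61  0.64  9.99] q6 0.45 t 3.7 w 0.73 tcp [ 0.452 -0.417  0.116]
[[ 0.4324723  -0.29266495  0.        ]
 [ 0.41104794 -0.19465021  0.        ]
 [ 0.38905456 -0.1266252   0.        ]] [[ 0.43709195 -0.29475551  0.02      ]
 [ 0.54876318 -0.26674365  0.02      ]]
```

Call:
drive_tool(
  motion=[
    [[-0.7,-0.8,0.2],[0,0,0],1],
    [[-0.7,-0.8,0.2],[0,0,0],1],
    [[-0.7,-0.8,0.2],[0,0,0],1],
    [[-0.7,-0.8,0.2],[0,0,0],1],
    [[-0.7,-0.8,0.2],[0,0,0],1],
    [[-0.7,0,0.2],[0,0,0],1],
    [[-0.7,0,0.2],[0,0,0],1],
    [[0,0,0],[0,0,0],1],
    [[0,0,0],[0,0,0],1],
  ],
)

```text
time: 4.6
tool_pos: [0.4532, -0.2866, 0.2097]
tool_rot: [-0.559, 0.559, -0.434, 0.432]
contact_force: [-0.2, -0.6, -1.6]
gripper_width: 0.728
```

Run:
```python
from h import *
wrist('w2');plan([*tray(91.5e-3,-33.5e-3),.1])
```

```text
jaw yaw -75.5 down [-0.002  0.001 -1.   ] turn_y 0.00 shift [-1.59  4.39  8.67] q6 0.62 t 4.7 w 0.73 tcp [ 0.453 -0.287  0.21 ]
```

View pics/w2.png

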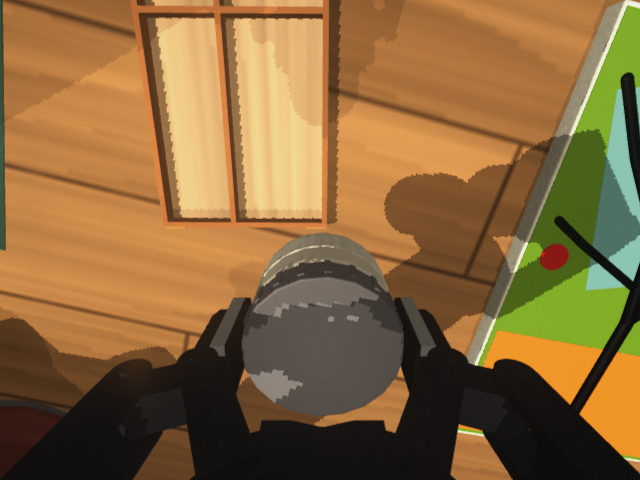

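Run:
```python
from h import *
f=pickle.load(open('w2.pkl','rb'))
W=ray(f,[(167,223),(326,223),(137,10),(326,10),(234,222),(218,10)],.02)[:,:2]
M=np.array([(-136,78),(-136,-78),(47,78),(47,-78),(-136,11),(47,11)])*1e-3
cm,cw=M.mean(0),W.mean(0);A=(M-cm).T@(W-cw);a=np.arctan2(A[0,1]-A[1,0],A[0,0]+A[1,1])
c,s=np.cos(a),np.sin(a);Rm=np.array([[c,-s],[s,c]]);C=cw-Rm@cm
print(np.degrees(a),C,np.round((M@Rm.T+C-W)*1e3,1).tolist())
t=tray(.0915,-.0335,C,np.degrees(a));print(t);plan([*t,.1],np.degrees(a)-90)
```

```text
14.278313421728367 [ 0.54997671 -0.18438665] [[-0.6, 0.1], [-1.2, 0.0], [1.0, 1.2], [1.2, -0.5], [-1.6, -1.3], [1.1, 0.4]]
[ 0.64691238 -0.19428495]
jaw yaw -75.5 down [-0.002  0.001 -1.   ] turn_y 0.04 shift [-1.68  4.39  8.43] q6 0.62 t 4.7 w 0.73 tcp [ 0.453 -0.287  0.21 ]
```

Call:
drive_tool(
  motion=[
    [[-0.2,0.2,1],[0,0,0],1],
    [[-0.2,0.2,1],[0,0,0],1],
    [[-0.2,0.2,1],[0,0,0],1],
    [[-0.2,0.2,1],[0,0,0],1],
    [[-0.2,0.2,1],[0,0,0],1],
    [[-0.2,0.2,1],[0,0,0],1],
    [[-0.2,0.2,1],[0,0,0],1],
    [[-0.28,0.3,1],[0,0,0],1],
    [[0,0.3,0.47],[0,0,0],1],
    [[0,0.5,0],[0,0,0],1],
    [[0,0.5,0],[0,0,0],1],
    [[0,0,0],[0,0,0],1],
  ],
)

```text
time: 5.85
tool_pos: [0.6457, -0.1942, 0.1329]
tool_rot: [-0.558, 0.559, -0.436, 0.431]
contact_force: [-1.4, 0.5, -1.7]
gripper_width: 0.726
```

```bash
sed -i 's/^YAW=.*/YAW=14.3;C=np.array([.551,-.1845])/' h.py
python3 - <<'E'
from h import *
from plant import manip
plan([*tray(.0915,-.0335),.030])
f=manip.grab_frame('scene');cv2.imwrite('pics/s1.png',cv2.resize(f['img'][200:400,120:380],(780,600),interpolation=2))
E
```

```text
jaw yaw -75.6 down [-0.006  0.002 -1.   ] turn_y 0.00 shift [0.04 4.12 0.11] q6 0.92 t 5.8 w 0.73 tcp [ 0.646 -0.194  0.133]
```

View pics/s1.png

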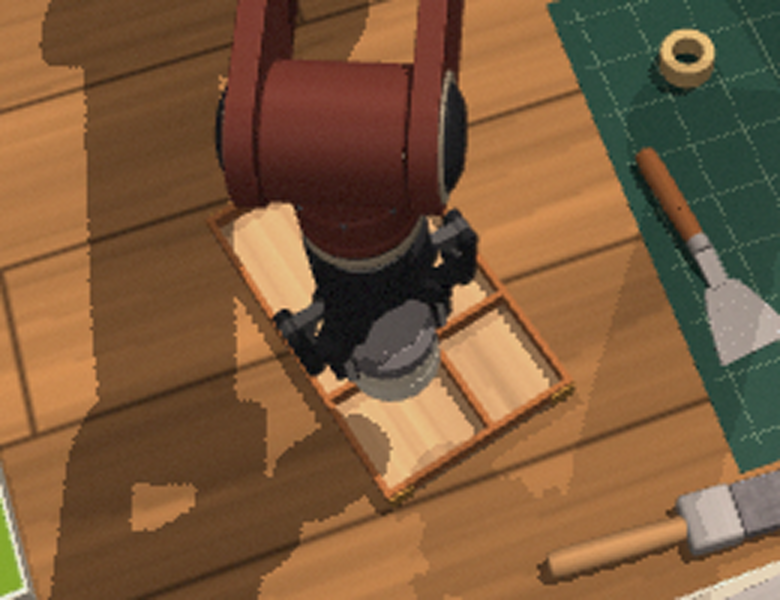

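Call:
drive_tool(
  motion=[
    [[0,0.8,0.12],[0,0,0],1],
    [[0,0.8,0],[0,0,0],1],
    [[0,0.8,0],[0,0,0],1],
    [[0,0.7,0],[0,0,0],1],
    [[0,0.5,0],[0,0,0],1],
    [[0,0.3,0],[0,0,0],1],
    [[0,0.2,0],[0,0,0],1],
    [[0,0,0],[0,0,0],1],
    [[0,0,0],[0,0,0],1],
  ],
)

```text
time: 6.8
tool_pos: [0.6519, -0.1936, 0.0351]
tool_rot: [0.559, -0.559, 0.433, -0.434]
contact_force: [0.2, -0.4, -2.0]
gripper_width: 0.728
```

Call:
drive_tool(
  motion=[
    [[0,0,0],[0,0,0],-1],
    [[0,0,0],[0,0,0],-1],
    [[0,0,0],[0,0,0],-1],
    [[0,0,0],[0,0,0],-1],
    [[0,0,0],[0,0,0],-1],
    [[0,-0.5,0],[0,0,0],-1],
    [[0,-1,0],[0,0,0],-1],
    [[0,-1,0],[0,0,0],-1],
    [[0,-1,0],[0,0,0],-1],
    [[0,-1,0],[0,0,0],-1],
    [[0,0,0],[0,0,0],-1],
  ],
)

```text
time: 7.9
tool_pos: [0.6542, -0.1945, 0.1534]
tool_rot: [0.56, -0.558, 0.43, -0.437]
contact_force: [0.6, 0.4, 0.5]
gripper_width: 1.0
```

Run:
```python
from h import *
wrist('w3');plan([.42,.119,.2],14.3);plan([.42,.119,.2])
```

```text
jaw yaw -75.6 down [ 0.006 -0.002 -1.   ] turn_y -17.97 shift [-5.93 -2.06 14.43] q6 0.92 t 8.0 w 1.00 tcp [ 0.653 -0.194  0.151]
jaw yaw -75.6 down [ 0.006 -0.002 -1.   ] turn_y 0.00 shift [-14.44  -2.06  -5.89] q6 0.92 t 8.0 w 1.00 tcp [ 0.653 -0.194  0.151]
```

View pics/w3.png

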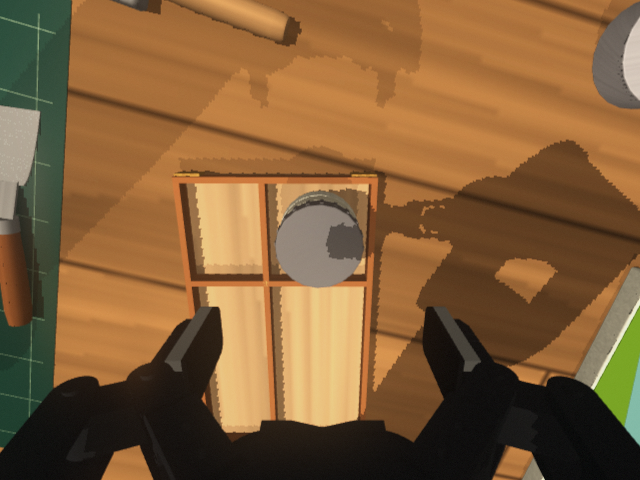

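Squat jar stands in the square cell (lid centre (320,240), cell (272–370, 183–281)). On to the small tape.

Call:
drive_tool(
  motion=[
    [[-1,-0.2,-0.4],[0,0,0],-1],
    [[-1,-0.2,-0.4],[0,0,0],-1],
    [[-1,-0.2,-0.4],[0,0,0],-1],
    [[-1,-0.2,-0.4],[0,0,0],-1],
    [[-1,-0.2,-0.4],[0,0,0],-1],
    [[-1,-0.2,-0.4],[0,0,0],-1],
    [[-1,-0.2,-0.4],[0,0,0],-1],
    [[-1,-0.2,-0.4],[0,0,0],-1],
    [[-1,-0.2,-0.4],[0,0,0],-1],
    [[-1,-0.2,-0.4],[0,0,0],-1],
    [[-1,0,-0.4],[0,0,0],-1],
    [[-1,0,-0.4],[0,0,0],-1],
  ],
)

```text
time: 9.15
tool_pos: [0.4589, 0.068, 0.1957]
tool_rot: [-0.558, 0.559, -0.434, 0.433]
contact_force: [0.8, 0.2, 0.9]
gripper_width: 0.998
```

Call:
drive_tool(
  motion=[
    [[0,0,0],[0,-1,0],-1],
    [[0,0,0],[0,-1,0],-1],
    [[0,0,0],[0,-1,0],-1],
    [[0,0,0],[0,-1,0],-1],
    [[0,0,0],[0,-1,0],-1],
    [[0,0,0],[0,-1,0],-1],
    [[0,0,0],[0,-1,0],-1],
    [[0,0,0],[0,-1,0],-1],
    [[0,0,0],[0,-1,0],-1],
    [[0,0,0],[0,-1,0],-1],
    [[0,0,0],[0,-1,0],-1],
    [[0,0,0],[0,-1,0],-1],
  ],
)

```text
time: 10.35
tool_pos: [0.4594, 0.0672, 0.1953]
tool_rot: [-0.701, 0.701, -0.095, 0.094]
contact_force: [-0.3, -0.3, -0.4]
gripper_width: 1.002
```

Call:
drive_tool(
  motion=[
    [[0,0,0],[0,-1,0],-1],
    [[0,0,0],[0,-1,0],-1],
    [[0,0,0],[0,-1,0],-1],
    [[0,0,0],[0,-1,0],-1],
    [[0,0,0],[0,-1,0],-1],
    [[0,0,0],[0,-1,0],-1],
    [[0,0,0],[0,0,0],-1],
    [[0,0,0],[0,0,0],-1],
  ],
)

```text
time: 11.15
tool_pos: [0.4597, 0.0672, 0.1959]
tool_rot: [0.702, -0.701, -0.088, 0.089]
contact_force: [-0.0, 0.5, 0.2]
gripper_width: 0.997
```

Run:
```python
from h import *
wrist('w4');plan([.42,.119,.2])
```

```text
jaw yaw 14.4 down [-0.001  0.    -1.   ] turn_y 0.00 shift [-1.03 -0.15  2.4 ] q6 -0.27 t 11.2 w 1.00 tcp [0.46  0.067 0.196]
```

View pics/w4.png

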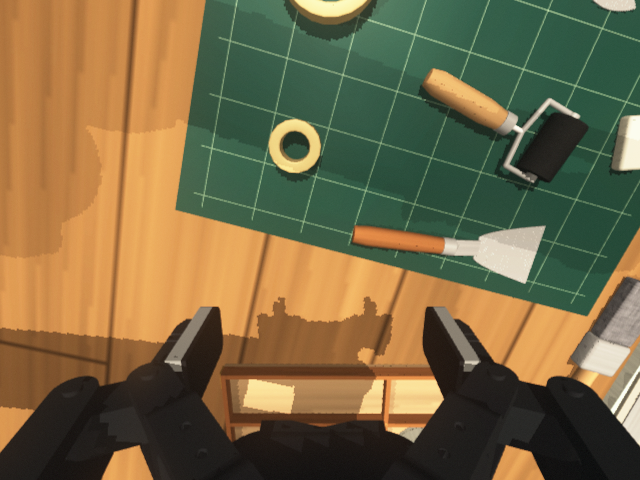

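Run:
```python
from h import *
f=pickle.load(open('w4.pkl','rb'))
m=cv2.inRange(cv2.cvtColor(f['img'],cv2.COLOR_BGR2HSV),(15,40,140),(40,200,255));m[:, :255]=0;m[:,335:]=0;m[:110]=0;m[185:]=0
c=max(cv2.findContours(m,0,2)[0],key=cv2.contourArea);(u,v),r=cv2.minEnclosingCircle(c);print(u,v,r)
t=ray(f,[(u,v)],.02)[0];print(t);plan([t[0],t[1],.009])
b=ray(f,[(432,82),(505,124)],.013)[:,:2];r=ray(f,[(553,147)],.028)[0,:2];print(b,r,np.degrees(np.arctan2(*(r-b[0])[::-1])))
h_=ray(f,[(356,235),(444,244)],.01);print('scraper',h_)
```

```text
294.4765930175781 145.42982482910156 27.138309478759766
[0.41971288 0.11956276 0.02      ]
jaw yaw 14.4 down [-0.001  0.    -1.   ] turn_y 0.00 shift [-1.03  7.49  2.42] q6 -0.27 t 11.2 w 1.00 tcp [0.46  0.067 0.196]
[[0.5206242  0.19851225]
 [0.59424145 0.18231425]] [0.63431417 0.17341259] -12.449652058291992
scraper [[0.49642562 0.05064294 0.01      ]
 [0.58317574 0.06313181 0.01      ]]
```

Call:
drive_tool(
  motion=[
    [[-0.35,0,0.8],[0,0,0],-1],
    [[-0.35,0,0.8],[0,0,0],-1],
    [[-0.33,0.5,0.82],[0,0,0],-1],
    [[0,1,0],[0,0,0],-1],
    [[0,1,0],[0,0,0],-1],
    [[0,1,0],[0,0,0],-1],
    [[0,1,0],[0,0,0],-1],
    [[0,1,0],[0,0,0],-1],
    [[0,1,0],[0,0,0],-1],
    [[0,0.6,0],[0,0,0],-1],
    [[0,0.4,0],[0,0,0],-1],
    [[0,0,0],[0,0,0],-1],
  ],
)

```text
time: 12.4
tool_pos: [0.419, 0.1193, 0.0079]
tool_rot: [0.702, -0.702, -0.088, 0.09]
contact_force: [0.5, 0.2, 0.3]
gripper_width: 1.002
```

Call:
drive_tool(
  motion=[
    [[0,0,0],[0,0,0],1],
    [[0,0,0],[0,0,0],1],
    [[0,0,0],[0,0,0],1],
    [[0,0,0],[0,0,0],1],
    [[0,0,0],[0,0,0],1],
    [[0,0,0],[0,0,0],1],
    [[0,0,0],[0,0,0],1],
    [[0,0,0],[0,0,0],1],
  ],
)

```text
time: 13.2
tool_pos: [0.4218, 0.1196, 0.0109]
tool_rot: [-0.701, 0.702, 0.09, -0.088]
contact_force: [-1.1, 0.1, 6.1]
gripper_width: 0.505
```

Call:
drive_tool(
  motion=[
    [[0,-0.4,0],[0,0,0],1],
    [[0,-1,0],[0,0,0],1],
    [[0,-1,0],[0,0,0],1],
    [[0,-1,0],[0,0,0],1],
    [[0,-1,0],[0,0,0],1],
    [[0,-1,0],[0,0,0],1],
    [[0,0,0],[0,0,0],1],
    [[0,0,0],[0,0,0],1],
  ],
)

```text
time: 14.0
tool_pos: [0.4202, 0.1194, 0.1445]
tool_rot: [-0.701, 0.702, 0.089, -0.089]
contact_force: [-1.2, -0.3, -0.8]
gripper_width: 0.507
```

Run:
```python
from h import *
f=wrist('w5');plan([*tray(.0915,.0445),.15],14.3)
cv2.imwrite('pics/w5c.png',f['img'][230:,150:500])
```

```text
jaw yaw 14.4 down [-0.001 -0.    -1.   ] turn_y 0.03 shift [  5.75  -0.28 -11.3 ] q6 -0.15 t 14.1 w 0.50 tcp [0.42  0.119 0.143]
```

View pics/w5c.png

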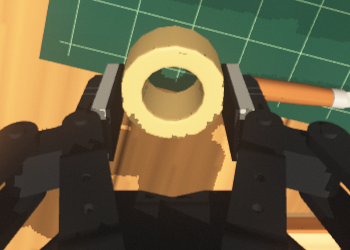

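Call:
drive_tool(
  motion=[
    [[0.5,0,-1],[0,0,0],1],
    [[0.5,0,-1],[0,0,0],1],
    [[0.5,0,-1],[0,0,0],1],
    [[0.5,0,-1],[0,0,0],1],
    [[0.5,0,-1],[0,0,0],1],
    [[0.5,0,-1],[0,0,0],1],
    [[0.5,0,-1],[0,0,0],1],
    [[0.5,0,-1],[0,0,0],1],
    [[0.5,0,-1],[0,0,0],1],
    [[0.5,0,-1],[0,0,0],1],
    [[0.5,0,-1],[0,0,0],1],
    [[0.25,0,-0.3],[0,0,0],1],
  ],
)

```text
time: 15.25
tool_pos: [0.6297, -0.1199, 0.1417]
tool_rot: [0.702, -0.701, -0.087, 0.089]
contact_force: [-0.2, 0.4, 0.0]
gripper_width: 0.503
```

Call:
drive_tool(
  motion=[
    [[0,0,0],[0,0,0],1],
    [[0,0,0],[0,0,0],1],
  ],
)

```text
time: 15.45
tool_pos: [0.6288, -0.1174, 0.1429]
tool_rot: [0.702, -0.701, -0.088, 0.09]
contact_force: [-0.0, 1.3, -0.1]
gripper_width: 0.504
```

Run:
```python
from h import *
f=pickle.load(open('w3.pkl','rb'))
W=ray(f,[(181,180),(375,180),(190,281),(367,281),(264,180),(268,281)],.02)[:,:2]
M=np.array([(136,78),(136,-78),(47,78),(47,-78),(136,11),(47,11)])*1e-3
cm,cw=M.mean(0),W.mean(0);A=(M-cm).T@(W-cw);a=np.arctan2(A[0,1]-A[1,0],A[0,0]+A[1,1])
c,s=np.cos(a),np.sin(a);Rm=np.array([[c,-s],[s,c]]);C=cw-Rm@cm
print(np.degrees(a),C,np.round((M@Rm.T+C-W)*1e3,1).tolist())
plan([*tray(.0915,.0445),.022])
plan([*tray(.0915,.0445,C,np.degrees(a)),.022])
f=wrist('w6')
```

```text
13.819468164280364 [ 0.55040789 -0.18397216] [[1.1, 3.2], [0.7, -1.2], [-0.7, 0.5], [-0.9, -3.7], [1.0, 1.0], [-1.2, 0.2]]
jaw yaw 14.5 down [-0.003  0.001 -1.   ] turn_y 0.00 shift [-0.01  4.84 -0.06] q6 -0.55 t 15.4 w 0.50 tcp [ 0.629 -0.117  0.143]
jaw yaw 14.5 down [-0.003  0.001 -1.   ] turn_y 0.00 shift [-0.01  4.84 -0.06] q6 -0.55 t 15.4 w 0.50 tcp [ 0.629 -0.117  0.143]
```

View pics/w6.png

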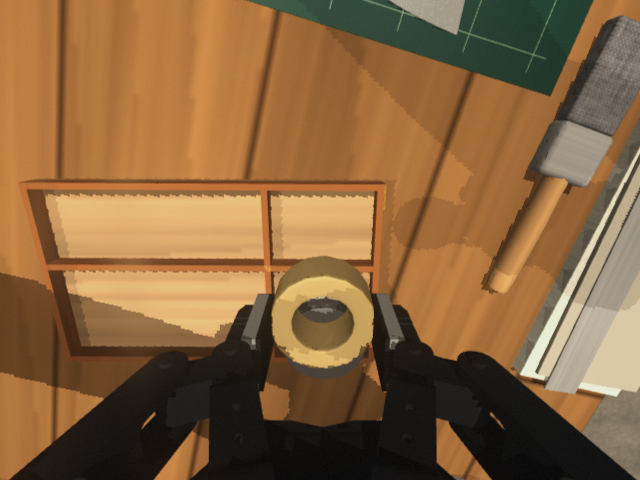

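Call:
drive_tool(
  motion=[
    [[0,0.8,0],[0,0,0],1],
    [[0,0.8,0],[0,0,0],1],
    [[0,0.8,0],[0,0,0],1],
    [[0,0.8,0],[0,0,0],1],
    [[0,0.6,0],[0,0,0],1],
    [[0,0.5,0],[0,0,0],1],
    [[0,0.3,0],[0,0,0],1],
    [[0,0.2,0],[0,0,0],1],
    [[0,0,0],[0,0,0],1],
    [[0,0,0],[0,0,0],1],
  ],
)

```text
time: 16.5
tool_pos: [0.6305, -0.1185, 0.025]
tool_rot: [-0.701, 0.702, 0.089, -0.089]
contact_force: [0.5, 0.1, -0.1]
gripper_width: 0.503
```

Call:
drive_tool(
  motion=[
    [[0,0,0],[0,0,0],-0.4],
    [[0,0,0],[0,0,0],-0.5],
    [[0,0,0],[0,0,0],-0.5],
    [[0,0,0],[0,0,0],-0.5],
    [[0,0,0],[0,0,0],-0.5],
    [[0,-0.5,0],[0,0,0],-0.5],
    [[0,-1,0],[0,0,0],-0.5],
    [[0,-1,0],[0,0,0],-1],
    [[0,-1,0],[0,0,0],-1],
    [[0,-1,0],[0,0,0],-1],
    [[0,-1,0],[0,0,0],-1],
  ],
)

```text
time: 17.6
tool_pos: [0.63, -0.1183, 0.164]
tool_rot: [-0.701, 0.702, 0.089, -0.089]
contact_force: [0.6, 0.1, 0.5]
gripper_width: 0.998
```

Run:
```python
from h import *
f=wrist('w7');b=np.array([.524,.198]);r=np.array([.634,.1735])
plan([.572,.187,.2],-12.4+90);plan([.572,.187,.2])
cv2.imwrite('pics/w7c.png',f['img'][130:400,150:500])
```

```text
jaw yaw 14.4 down [ 0.009 -0.003 -1.   ] turn_y -12.63 shift [11.44 -1.27  4.99] q6 -0.55 t 17.6 w 1.00 tcp [ 0.633 -0.119  0.17 ]
jaw yaw 14.4 down [ 0.009 -0.003 -1.   ] turn_y 0.00 shift [ 0.72 -1.27 12.45] q6 -0.55 t 17.6 w 1.00 tcp [ 0.633 -0.119  0.17 ]
```

View pics/w7c.png

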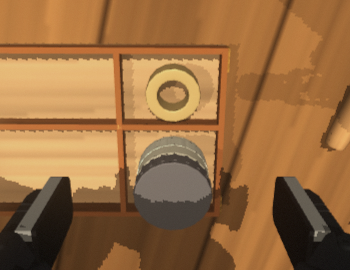

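Call:
drive_tool(
  motion=[
    [[0.06,-0.2,1],[0,0,0],-1],
    [[0.06,-0.2,1],[0,0,0],-1],
    [[0.06,-0.2,1],[0,0,0],-1],
    [[0.06,-0.2,1],[0,0,0],-1],
    [[0.06,-0.2,1],[0,0,0],-1],
    [[0.06,-0.2,1],[0,0,0],-1],
    [[0.06,0,1],[0,0,0],-1],
    [[0.06,0,1],[0,0,0],-1],
    [[0.06,0,1],[0,0,0],-1],
    [[0.06,0,1],[0,0,0],-1],
    [[0.06,0,1],[0,0,0],-1],
    [[0.06,0,1],[0,0,0],-1],
  ],
)

```text
time: 18.85
tool_pos: [0.5723, 0.1777, 0.1926]
tool_rot: [0.702, -0.701, -0.089, 0.089]
contact_force: [0.2, 0.4, -0.8]
gripper_width: 1.005
```

Call:
drive_tool(
  motion=[
    [[0,0,0.4],[0,0,0],-1],
    [[0,0,0],[0,-1,0],-1],
    [[0,0,0],[0,-1,0],-1],
    [[0,0,0],[0,-1,0],-1],
    [[0,0,0],[0,-1,0],-1],
    [[0,0,0],[0,-1,0],-1],
    [[0,0,0],[0,-1,0],-1],
    [[0,0,0],[0,-1,0],-1],
    [[0,0,0],[0,-1,0],-1],
    [[0,0,0],[0,-1,0],-1],
    [[0,0,0],[0,-1,0],-1],
    [[0,0,0],[0,-1,0],-1],
  ],
)

```text
time: 20.05
tool_pos: [0.5703, 0.1857, 0.1923]
tool_rot: [-0.58, 0.581, 0.404, -0.404]
contact_force: [-1.1, 0.1, 0.7]
gripper_width: 1.005
```

Call:
drive_tool(
  motion=[
    [[0,0,0],[0,-1,0],-1],
    [[0,0,0],[0,-0.6,0],-1],
    [[0,0,0],[0,0,0],-1],
    [[0,0,0],[0,0,0],-1],
  ],
)

```text
time: 20.45
tool_pos: [0.5702, 0.186, 0.1921]
tool_rot: [-0.552, 0.552, 0.442, -0.442]
contact_force: [-0.4, 0.2, -0.2]
gripper_width: 1.004
```

Run:
```python
from h import *
f=wrist('w8');plan([.572,.187,.2],77.6)
```

```text
jaw yaw 77.4 down [ 0. -0. -1.] turn_y -0.05 shift [ 0.05 -0.32 -0.07] q6 -1.16 t 20.5 w 1.01 tcp [0.57  0.186 0.192]
```

View pics/w8.png

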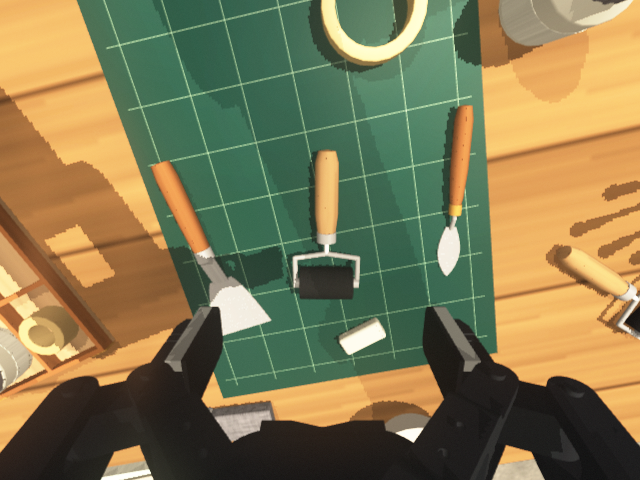

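Run:
```python
from h import *
f=pickle.load(open('w8.pkl','rb'))
b=ray(f,[(327,152),(326,236)],.011)[:,:2];r=ray(f,[(327,283)],.028)[0,:2]
d=r-b[0];L=np.linalg.norm(d);d/=L;y=np.degrees(np.arctan2(d[1],d[0]));g=b[0]+d*.070
print(b,r,L,'axis yaw',y,'grip',g);plan([*g,.006],y+90)
k=ray(f,[(466,107),(455,213)],.008)[:,:2];tip=ray(f,[(446,276)],.002)[0,:2]
d=tip-k[0];L=np.linalg.norm(d);d/=L;y=np.degrees(np.arctan2(d[1],d[0]));print('knife',k,tip,L,y,'grip',k[0]+d*.057,'mid',k[0]+d*.0825)
```

```text
[[0.51694823 0.20179161]
 [0.59402083 0.18376878]] [0.63502548 0.17546337] 0.12097691197569707 axis yaw -12.569889036586044 grip [0.58527042 0.18655749]
jaw yaw 77.4 down [ 0. -0. -1.] turn_y -0.01 shift [ 0.15  7.44 -0.58] q6 -1.16 t 20.5 w 1.01 tcp [0.57  0.186 0.192]
knife [[0.50655898 0.32778794]
 [0.59953659 0.30871553]] [0.66671292 0.29468895] 0.16353845530011538 -11.676911848198756 grip [0.56237933 0.31625155] mid [0.5873516  0.31109054]
```

Call:
drive_tool(
  motion=[
    [[0.15,0.5,-0.45],[0,0,0],-1],
    [[0,1,0],[0,0,0],-1],
    [[0,1,0],[0,0,0],-1],
    [[0,1,0],[0,0,0],-1],
    [[0,1,0],[0,0,0],-1],
    [[0,1,0],[0,0,0],-1],
    [[0,0.9,0],[0,0,0],-1],
    [[0,0.6,0],[0,0,0],-1],
    [[0,0.44,0],[0,0,0],-1],
    [[0,0,0],[0,0,0],1],
    [[0,0,0],[0,0,0],1],
    [[0,0,0],[0,0,0],1],
  ],
)

```text
time: 21.7
tool_pos: [0.583, 0.1879, 0.0073]
tool_rot: [-0.551, 0.552, 0.443, -0.442]
contact_force: [-1.0, 0.7, 0.9]
gripper_width: 0.513
```

Call:
drive_tool(
  motion=[
    [[0,0,0],[0,0,0],1],
    [[0,0,0],[0,0,0],1],
    [[0,0,0],[0,0,0],1],
    [[0,0,0],[0,0,0],1],
    [[0,0,0],[0,0,0],1],
    [[0,0,0],[0,0,0],1],
    [[0,0,0],[0,0,0],1],
    [[0,0,0],[0,0,0],1],
  ],
)

```text
time: 22.5
tool_pos: [0.5828, 0.1878, 0.0073]
tool_rot: [-0.551, 0.552, 0.443, -0.442]
contact_force: [-2.2, -0.3, 5.8]
gripper_width: 0.217
```

Call:
drive_tool(
  motion=[
    [[0,-0.3,0],[0,0,0],1],
    [[0,-0.8,0],[0,0,0],1],
    [[0,-1,0],[0,0,0],1],
    [[0,-1,0],[0,0,0],1],
    [[0,-1,0],[0,0,0],1],
    [[0,-0.9,0],[0,-0.9,0],1],
    [[0,0,0],[0,-0.9,0],1],
    [[0,0,0],[0,-0.9,0],1],
    [[0,0,0],[0,-0.9,0],1],
    [[0,0,0],[0,-0.9,0],1],
    [[0,0,0],[0,-0.86,0],1],
    [[0,0,0],[0,0,0],1],
  ],
)

```text
time: 23.7
tool_pos: [0.5812, 0.1875, 0.1303]
tool_rot: [0.434, -0.434, -0.558, 0.558]
contact_force: [0.5, -0.6, -1.7]
gripper_width: 0.214
```

Run:
```python
from h import *
f=wrist('w9');cv2.imwrite('pics/w9c.png',f['img'][100:480,150:500])
plan([*tray(-.0465,-.0335),.15],104.3);plan([*tray(-.0465,-.0335),.15])
```

```text
jaw yaw 104.2 down [-0.001 -0.    -1.   ] turn_y -0.03 shift [-15.46  -0.78   6.71] q6 -1.63 t 23.8 w 0.21 tcp [0.581 0.188 0.13 ]
jaw yaw 104.2 down [-0.001 -0.    -1.   ] turn_y 0.00 shift [-15.48  -0.78   6.67] q6 -1.63 t 23.8 w 0.21 tcp [0.581 0.188 0.13 ]
```

View pics/w9c.png

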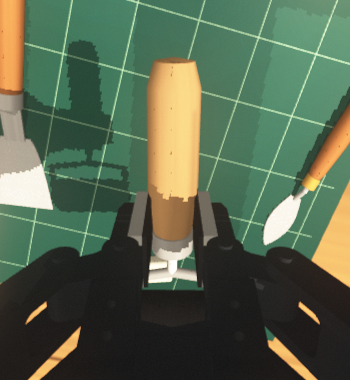

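Run:
```python
from h import *
f=pickle.load(open('w9.pkl','rb'));T=f['world_from_camera'];K=f['camera_matrix']
for v in range(165,360,15):
    u=324;z=f['range_z'][v,u];p=np.linalg.inv(f['tool'])@T@[(u-K[0,2])/K[0,0]*z,(v-K[1,2])/K[1,1]*z,z,1];print(v,np.round(p[:3]*1e3,1))
```

```text
165 [  0.5 -12.5  67.6]
180 [  0.5 -13.9  62.3]
195 [  0.5 -15.3  57.1]
210 [  0.5 -14.5  51.2]
225 [  0.5 -15.3  45.6]
240 [  0.5 -14.8  39.5]
255 [  0.5 -15.3  33.6]
270 [  0.5 -15.9  27.5]
285 [  0.5 -14.5  20.3]
300 [  0.5 -14.2  13.4]
315 [  0.5 -13.4   6. ]
330 [  0.6 -12.6  -1.8]
345 [  0.6 -13.   -9. ]
```

Call:
drive_tool(
  motion=[
    [[-1,0,0.4],[0,0,0],1],
    [[-1,0,0.4],[0,0,0],1],
    [[-1,0,0.4],[0,0,0],1],
    [[-1,0,0.4],[0,0,0],1],
    [[-1,0,0.4],[0,0,0],1],
    [[-1,0,0.4],[0,0,0],1],
    [[-1,0,0.4],[0,0,0],1],
    [[-1,0,0.4],[0,0,0],1],
    [[-1,0,0.4],[0,0,0],1],
    [[-1,0,0.4],[0,0,0],1],
    [[-1,0,0.4],[0,0,0],1],
    [[-1,0,0.4],[0,0,0],1],
  ],
)

```text
time: 24.95
tool_pos: [0.5388, -0.1337, 0.1307]
tool_rot: [0.435, -0.435, -0.558, 0.558]
contact_force: [0.1, -0.1, -0.5]
gripper_width: 0.213
```

Call:
drive_tool(
  motion=[
    [[-1,0,0.5],[0,0,0],1],
    [[-1,0,0.5],[0,0,0],1],
    [[-1,0,0.5],[0,0,0],1],
    [[-0.46,0,0.4],[0,0,0],1],
    [[0,0,0],[0,0,0],1],
    [[0,0,0],[0,0,0],1],
  ],
)

```text
time: 25.55
tool_pos: [0.5144, -0.2277, 0.1306]
tool_rot: [-0.435, 0.434, 0.558, -0.558]
contact_force: [-0.8, 0.2, -1.7]
gripper_width: 0.213
```

Run:
```python
from h import *
plan([*tray(-.0465,-.0335),.015],104.3)
```

```text
jaw yaw 104.2 down [-0.     0.001 -1.   ] turn_y -0.02 shift [-0.03  4.62  0.01] q6 -2.37 t 25.6 w 0.21 tcp [ 0.514 -0.228  0.131]
```

Call:
drive_tool(
  motion=[
    [[0,0.8,0],[0,0,0],1],
    [[0,0.8,0],[0,0,0],1],
    [[0,0.8,0],[0,0,0],1],
    [[0,0.7,0],[0,0,0],1],
    [[0,0.6,0],[0,0,0],1],
    [[0,0.4,0],[0,0,0],1],
    [[0,0.3,0],[0,0,0],1],
    [[0,0.22,0],[0,0,0],1],
    [[0,0,0],[0,0,0],1],
    [[0,0,0],[0,0,0],1],
  ],
)

```text
time: 26.55
tool_pos: [0.515, -0.2285, 0.0158]
tool_rot: [-0.434, 0.434, 0.558, -0.558]
contact_force: [-0.1, 0.3, -1.6]
gripper_width: 0.216
```

Call:
drive_tool(
  motion=[
    [[0,0,0],[0,0,0],0.4],
    [[0,0,0],[0,0,0],0.3],
    [[0,0,0],[0,0,0],0.3],
    [[0,0,0],[0,0,0],0.3],
    [[0,0,0],[0,0,0],0.3],
    [[0,-0.5,0],[0,0,0],0.3],
    [[0,-1,0],[0,0,0],0.3],
    [[0,-1,0],[0,0,0],0.3],
    [[0,-1,0],[0,0,0],0.3],
    [[0,-1,0],[0,0,0],-1],
    [[0,-1,0],[0,0,0],-1],
    [[0,0,0],[0,0,0],-1],
  ],
)

```text
time: 27.75
tool_pos: [0.5171, -0.2298, 0.1586]
tool_rot: [-0.431, 0.437, 0.559, -0.558]
contact_force: [0.2, 0.1, 0.6]
gripper_width: 0.846
```

Run:
```python
from h import *
f=wrist('w10');plan([.562,.3163,.15],78.3);plan([.562,.3163,.15])
```

```text
jaw yaw 104.2 down [ 0.005 -0.003 -1.   ] turn_y 5.19 shift [21.74  0.19  2.62] q6 -2.37 t 27.8 w 0.93 tcp [ 0.516 -0.229  0.156]
jaw yaw 104.2 down [ 0.005 -0.003 -1.   ] turn_y 0.00 shift [20.69  0.19 -7.15] q6 -2.37 t 27.8 w 0.93 tcp [ 0.516 -0.229  0.156]
```

View pics/w10.png

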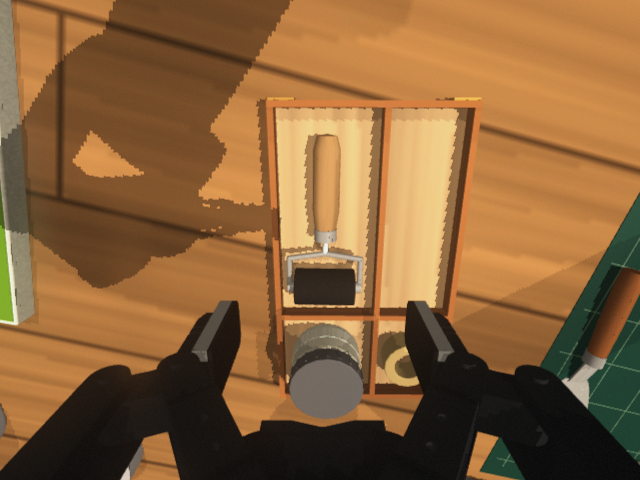

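Brayer lies in the wide bay (handle (326,185), roller (325,287)). Now the knife.

Call:
drive_tool(
  motion=[
    [[1,0,-0.35],[0,0,0],-1],
    [[1,0,-0.35],[0,0,0],-1],
    [[1,0,-0.35],[0,0,0],-1],
    [[1,0,-0.35],[0,0,0],-1],
    [[1,0,-0.35],[0,0,0],-1],
    [[1,0,-0.35],[0,0,0],-1],
    [[1,0,-0.35],[0,0,0],-1],
    [[1,0,-0.35],[0,0,0],-1],
    [[1,0,-0.35],[0,0,0],-1],
    [[1,0,-0.35],[0,0,0],-1],
    [[1,0,-0.35],[0,0,0],-1],
    [[1,0,-0.35],[0,0,0],-1],
  ],
)

```text
time: 29.0
tool_pos: [0.5415, 0.0895, 0.1513]
tool_rot: [0.435, -0.433, -0.558, 0.559]
contact_force: [1.1, 0.1, 0.2]
gripper_width: 1.002
```

Call:
drive_tool(
  motion=[
    [[1,0,-0.35],[0,0,0],-1],
    [[1,0,-0.35],[0,0,0],-1],
    [[1,0,-0.35],[0,0,0],-1],
    [[1,0,-0.35],[0,0,0],-1],
    [[1,0,-0.35],[0,0,0],-1],
    [[1,0,-0.35],[0,0,0],-1],
    [[1,0,-0.35],[0,0,0],-1],
    [[1,0,-0.35],[0,0,0],-1],
    [[0.69,0,-0.1],[0,0,0],-1],
    [[0,0,0],[0,0.9,0],-1],
    [[0,0,0],[0,0.9,0],-1],
    [[0,0,0],[0,0.9,0],-1],
  ],
)

```text
time: 30.2
tool_pos: [0.5585, 0.3166, 0.1516]
tool_rot: [0.498, -0.497, -0.502, 0.503]
contact_force: [-0.1, 0.3, -0.0]
gripper_width: 0.999
```

Call:
drive_tool(
  motion=[
    [[0,0,0],[0,0.9,0],-1],
    [[0,0,0],[0,0.9,0],-1],
    [[0,0,0],[0,0.69,0],-1],
    [[0,0,0],[0,0,0],-1],
    [[0,0,0],[0,0,0],-1],
  ],
)

```text
time: 30.7
tool_pos: [0.5589, 0.3165, 0.1521]
tool_rot: [0.548, -0.548, -0.446, 0.447]
contact_force: [-0.3, 0.3, -0.3]
gripper_width: 1.003
```

Run:
```python
from h import *
f=wrist('w11');plan([.562,.3163,.005],78.3)
hsv=cv2.cvtColor(f['img'],cv2.COLOR_BGR2HSV)
for lo,hi,n in(((5,110,60),(16,255,255),'brown'),):
    m=cv2.inRange(hsv,lo,hi);m[:, :230]=0;m[:,410:]=0;m[300:]=0
    for c in cv2.findContours(m,0,2)[0]:
        if cv2.contourArea(c)>300:
            r=cv2.minAreaRect(c);print(n,cv2.contourArea(c),np.round(r[0]),np.round(r[1]),round(r[2]));b=cv2.boxPoints(r);print(np.round(ray(f,b,.008)[:,:2],4).tolist())
```

```text
jaw yaw 78.3 down [-0.001 -0.    -1.   ] turn_y 0.01 shift [ 0.02  5.89 -0.12] q6 -0.97 t 30.8 w 1.01 tcp [0.559 0.317 0.152]
brown 4045.5 [389. 250.] [95. 55.] 81
[[0.5509, 0.3449], [0.5526, 0.3903], [0.6409, 0.3929], [0.6397, 0.3432]]
brown 1689.5 [322. 209.] [ 18. 104.] 0
[[0.5908, 0.3009], [0.5035, 0.3198], [0.5064, 0.3338], [0.594, 0.3164]]
brown 4656.0 [369.  74.] [161.  72.] 81
[[0.3996, 0.3478], [0.4029, 0.3977], [0.5133, 0.4025], [0.5107, 0.3455]]
```

View pics/w11.png

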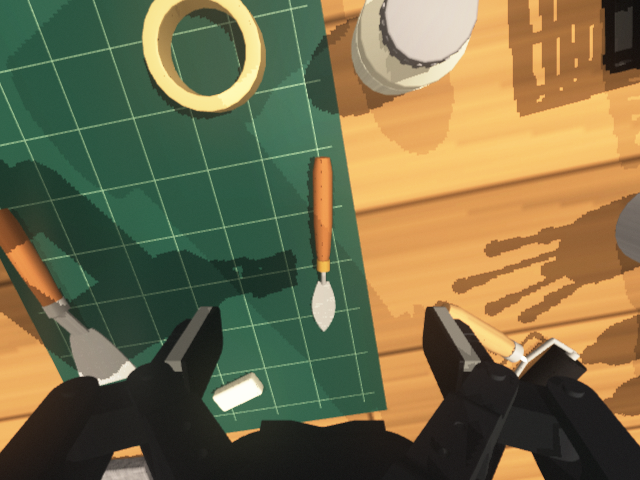

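Call:
drive_tool(
  motion=[
    [[-0.03,0.5,-0.08],[0,0,0],-1],
    [[0,1,0],[0,0,0],-1],
    [[0,1,0],[0,0,0],-1],
    [[0,1,0],[0,0,0],-1],
    [[0,1,0],[0,0,0],-1],
    [[0,0.7,0],[0,0,0],-1],
    [[0,0.4,0],[0,0,0],-1],
    [[0,0.3,0],[0,0,0],-1],
    [[0,0,0],[0,0,0],1],
    [[0,0,0],[0,0,0],1],
    [[0,0,0],[0,0,0],1],
    [[0,0,0],[0,0,0],1],
  ],
)

```text
time: 31.95
tool_pos: [0.5619, 0.316, 0.0065]
tool_rot: [-0.548, 0.549, 0.447, -0.446]
contact_force: [0.3, 0.8, 0.1]
gripper_width: 0.331
```

Call:
drive_tool(
  motion=[
    [[0,0,0],[0,0,0],1],
    [[0,0,0],[0,0,0],1],
    [[0,0,0],[0,0,0],1],
    [[0,0,0],[0,0,0],1],
    [[0,0,0],[0,0,0],1],
    [[0,0,0],[0,0,0],1],
    [[0,0,0],[0,0,0],1],
  ],
)

```text
time: 32.65
tool_pos: [0.5618, 0.316, 0.0064]
tool_rot: [-0.548, 0.548, 0.447, -0.446]
contact_force: [-0.5, 0.0, 6.0]
gripper_width: 0.152
```

Call:
drive_tool(
  motion=[
    [[0,-0.3,0],[0,0,0],1],
    [[0,-0.8,0],[0,0,0],1],
    [[0,-1,0],[0,0,0],1],
    [[0,-1,0],[0,0,0],1],
    [[0,-1,0],[0,0,0],1],
    [[0,-0.9,0],[0,-0.9,0],1],
    [[0,0,0],[0,-0.9,0],1],
    [[0,0,0],[0,-0.9,0],1],
    [[0,0,0],[0,-0.9,0],1],
    [[0,0,0],[0,-0.9,0],1],
    [[0,0,0],[0,-0.74,0],1],
    [[0,0,0],[0,0,0],1],
  ],
)

```text
time: 33.85
tool_pos: [0.5607, 0.3155, 0.1298]
tool_rot: [0.433, -0.433, -0.559, 0.559]
contact_force: [0.1, 0.5, -1.4]
gripper_width: 0.148
```

Run:
```python
from h import *
f=wrist('w12');T=f['world_from_camera'];K=f['camera_matrix']
for v in range(200,345,10):
    u=323;z=f['range_z'][v,u];p=np.linalg.inv(f['tool'])@T@[(u-K[0,2])/K[0,0]*z,(v-K[1,2])/K[1,1]*z,z,1];print(v,np.round(p[:3]*1e3,1),f['img'][v,u])
plan([*tray(-.07,.0445),.13],104.3)
```

```text
200 [ 0.2 -8.  53.6] [ 78 146 230]
210 [ 0.2 -9.5 50. ] [ 77 147 231]
220 [ 0.2 -9.8 46.1] [ 77 145 231]
230 [ 0.2 -8.5 41.6] [ 75 143 230]
240 [ 0.2 -9.  37.5] [ 75 144 231]
250 [ 0.2 -9.  33.3] [ 75 145 231]
260 [ 0.2 -9.  28.9] [ 77 146 232]
270 [ 0.2 -9.3 24.6] [ 77 147 232]
280 [  0.2 -10.   20.4] [ 76 146 232]
290 [ 0.2 -8.4 15. ] [ 77 148 232]
300 [ 0.1 -9.6 10.9] [ 43  79 132]
310 [ 0.1 -9.6  6.1] [ 40  76 130]
320 [ 0.1 -9.5  1.2] [ 40  75 129]
330 [ 0.1 -8.3 -4.6] [ 43  76 131]
340 [ 0.1 -9.4 -9. ] [ 42  76 129]
jaw yaw 104.4 down [-0.001 -0.    -1.   ] turn_y 0.02 shift [-1.75e+01  1.00e-02  8.12e+00] q6 -1.43 t 33.9 w 0.15 tcp [0.561 0.315 0.13 ]
```

Call:
drive_tool(
  motion=[
    [[-1,0,0.45],[0,0,0],1],
    [[-1,0,0.45],[0,0,0],1],
    [[-1,0,0.45],[0,0,0],1],
    [[-1,0,0.45],[0,0,0],1],
    [[-1,0,0.45],[0,0,0],1],
    [[-1,0,0.45],[0,0,0],1],
    [[-1,0,0.45],[0,0,0],1],
    [[-1,0,0.45],[0,0,0],1],
    [[-1,0,0.45],[0,0,0],1],
    [[-1,0,0.45],[0,0,0],1],
    [[-1,0,0.45],[0,0,0],1],
    [[-1,0,0.45],[0,0,0],1],
  ],
)

```text
time: 35.1
tool_pos: [0.5051, -0.0096, 0.1303]
tool_rot: [0.433, -0.433, -0.559, 0.559]
contact_force: [1.5, -0.2, -0.9]
gripper_width: 0.15
```

Call:
drive_tool(
  motion=[
    [[-1,0,0.5],[0,0,0],1],
    [[-1,0,0.5],[0,0,0],1],
    [[-1,0,0.5],[0,0,0],1],
    [[-1,0,0.5],[0,0,0],1],
    [[-1,0,0.5],[0,0,0],1],
    [[-0.5,0,0.22],[0,0,0],1],
    [[0,0,0],[0,0,0],1],
    [[0,0,0],[0,0,0],1],
  ],
)

```text
time: 35.9
tool_pos: [0.4741, -0.1582, 0.1302]
tool_rot: [-0.433, 0.433, 0.559, -0.559]
contact_force: [0.6, 1.1, -0.3]
gripper_width: 0.147
```

Run:
```python
from h import *
f=pickle.load(open('w12.pkl','rb'));T=f['world_from_camera'];K=f['camera_matrix']
for v in range(170,206,4):
    u=323;z=f['range_z'][v,u];p=np.linalg.inv(f['tool'])@T@[(u-K[0,2])/K[0,0]*z,(v-K[1,2])/K[1,1]*z,z,1];print(v,np.round(p[:3]*1e3,1))
plan([*tray(-.07,.0445),.0125],104.3)
f=pickle.load(open('w10.pkl','rb'))  # tray narrow bay: near inner corners
W=ray(f,[(270,104),(475,104),(281,315),(448,315),(386,104),(378,315)],.02)[:,:2]
M=np.array([(-136,-78),(-136,78),(47,-78),(47,78),(-136,11),(47,11)])*1e-3
cm,cw=M.mean(0),W.mean(0);A=(M-cm).T@(W-cw);a=np.arctan2(A[0,1]-A[1,0],A[0,0]+A[1,1])
c,s=np.cos(a),np.sin(a);Rm=np.array([[c,-s],[s,c]]);C=cw-Rm@cm
print(np.degrees(a),C,np.round((M@Rm.T+C-W)*1e3,1).tolist())
```

```text
170 [  0.6 128.3  46.7]
174 [  0.6 129.4  43.5]
178 [  0.6 128.3  40.7]
182 [  0.6 128.3  37.6]
186 [ 0.2 -4.2 58.4]
190 [ 0.2 -8.1 57.5]
194 [ 0.2 -8.6 56.1]
198 [ 0.2 -8.4 54.5]
202 [ 0.2 -9.8 53.2]
jaw yaw 104.5 down [-0.     0.001 -1.   ] turn_y 0.03 shift [-0.    4.71  0.08] q6 -2.29 t 35.9 w 0.15 tcp [ 0.474 -0.158  0.13 ]
14.598217899224956 [ 0.54782943 -0.18363126] [[-0.7, -2.1], [-2.7, 1.2], [2.5, -1.3], [0.9, 2.7], [-2.0, 0.3], [2.0, -0.7]]
```

Call:
drive_tool(
  motion=[
    [[0,0.8,0],[0,0,0],1],
    [[0,0.8,0],[0,0,0],1],
    [[0,0.8,0],[0,0,0],1],
    [[0,0.7,0],[0,0,0],1],
    [[0,0.6,0],[0,0,0],1],
    [[0,0.5,0],[0,0,0],1],
    [[0,0.3,0],[0,0,0],1],
    [[0,0.2,0],[0,0,0],1],
    [[0,0,0],[0,0,0],1],
    [[0,0,0],[0,0,0],1],
  ],
)

```text
time: 36.9
tool_pos: [0.4746, -0.1589, 0.0134]
tool_rot: [-0.433, 0.433, 0.559, -0.559]
contact_force: [0.4, -0.6, -0.5]
gripper_width: 0.15
```

Call:
drive_tool(
  motion=[
    [[0,0,0],[0,0,0],0.5],
    [[0,0,0],[0,0,0],0.5],
    [[0,0,0],[0,0,0],0.5],
    [[0,0,0],[0,0,0],0.5],
    [[0,0,0],[0,0,0],0.5],
    [[0,-0.5,0],[0,0,0],0.5],
    [[0,-1,0],[0,0,0],0.5],
    [[0,-1,0],[0,0,0],0.5],
    [[0,-1,0],[0,0,0],0.5],
    [[0,-1,0],[0,0,0],0],
    [[0,-1,0],[0,0,0],-1],
    [[0,0,0],[0,0,0],-1],
  ],
)

```text
time: 38.1
tool_pos: [0.4767, -0.16, 0.1558]
tool_rot: [-0.43, 0.436, 0.56, -0.558]
contact_force: [0.6, -0.9, 0.7]
gripper_width: 0.751
```

Call:
drive_tool(
  motion=[
    [[-0.5,-1,-0.5],[0,0,0],-1],
    [[-0.5,-1,-0.5],[0,0,0],-1],
    [[-0.5,-1,0],[0,0,0],-1],
    [[0,0,0],[0,0,0],-1],
    [[0,0,0],[0,0,0],-1],
  ],
)

```text
time: 38.6
tool_pos: [0.5075, -0.1887, 0.2249]
tool_rot: [-0.433, 0.433, 0.559, -0.559]
contact_force: [-0.0, -0.8, -1.5]
gripper_width: 1.001
```

Run:
```python
from h import *
f=wrist('w13')
```

```text
(no output)
```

View pics/w13.png

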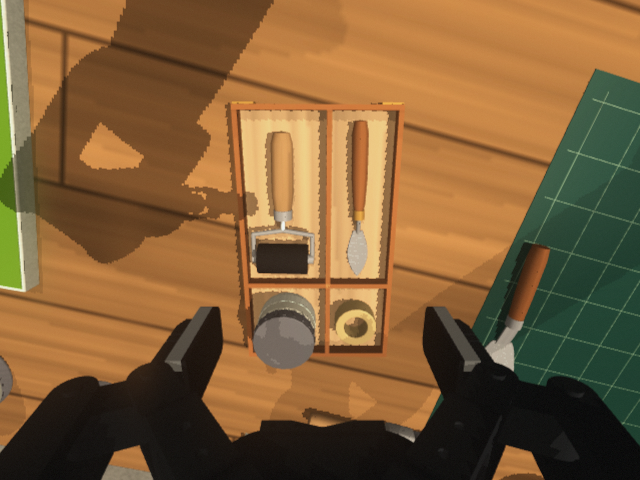

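All four are in their compartments: brayer (282,200), knife (358,195), jar lid (284,337), tape (355,323). Next is a numeric check of the flatness, the clearances and the three bystanders.

Run:
```python
from h import *
from plant import manip
f=pickle.load(open('w13.pkl','rb'));T=f['world_from_camera'];K=f['camera_matrix']
Rt=R.from_euler('z',-14.4,degrees=True).as_matrix()[:2,:2];C0=np.array([.5497,-.1842])
def tf(p):return np.round((Rt@(p[:2]-C0))*1e3,1)
for n,u,v in(('knife end',360,124),('k mid',360,165),('k ferr',359,212),('blade',357,250),('tip',357,270),('floor',345,260),('bray end',281,137),('bray mid',281,175),('bray ferr',282,205),('roller',282,258),('roller l',262,258),('roller r',302,258),('jar',284,337),('jar l',265,337),('jar r',303,337),('jar t',284,320),('tape l',341,325),('tape r',370,325),('tape t',356,309),('tape b',354,341),('div',357,285)):
    z=f['range_z'][v,u];p=(T@[(u-K[0,2])/K[0,0]*z,(v-K[1,2])/K[1,1]*z,z,1])[:3];print(n,tf(p),round(p[2]*1e3,1))
a=pickle.load(open('scene0.pkl','rb'));b=manip.grab_frame('scene')
for n,(u,v,w,h) in {'tall':(435,160,40,52),'large':(380,184,38,36),'scraper':(328,245,60,78)}.items():
    t=a['img'][v:v+h,u:u+w];r=cv2.matchTemplate(b['img'][v-15:v+h+15,u-15:u+w+15],t,5);_,m,_,l=cv2.minMaxLoc(r);print(n,'shift px',l[0]-15,l[1]-15,round(m,3))
s=manip.state();print(s['time'])
```

```text
knife end [-121.1   41.6] 20.2
k mid [-83.3  42.9] 20.5
k ferr [-35.8  43.7] 18.4
blade [10.4 44.3] 5.6
tip [32.9 44.7] 8.7
floor [22.4 31.4] 5.2
bray end [-109.6  -32.3] 25.1
bray mid [-74.5 -33.5] 26.6
bray ferr [-45.  -33.6] 26.8
roller [  7.9 -34.6] 35.1
roller l [  7.6 -54.7] 35.9
roller r [  8.6 -14.4] 33.6
jar [ 84.9 -32.8] 59.1
jar l [ 83.9 -51.9] 60.5
jar r [ 85.9 -13.5] 57.6
jar t [ 65.2 -32.1] 58.8
tape l [90.  26.9] 29.0
tape r [90.4 59.1] 28.4
tape t [71.9 43.2] 25.8
tape b [111.6  42. ] 27.7
div [44.9 43.9] 21.5
tall shift px 0 0 0.994
large shift px 0 0 0.993
scraper shift px 0 0 0.973
38.7
```

```bash
python3 -c "
from plant import manip
print(manip.job_done())"
```

```text
the job is handed in; nothing more can be done
None
```

The brayer, painting knife, squat jar and small tape are all packed in their own compartments, and the job was handed in at about 39 s. No verdict was reported. The brayer is the one from the green mat, the farthest to the robot's right of the three.

- **Flat and on the floor:** The last wrist picture and depth readings show each item at the height expected on the tray floor. Jar top is about 59 mm, tape top about 28–29 mm, roller top about 35 mm (37 expected), and knife handle top about 20 mm.
- **Clearances:** The knife's blade tip is roughly 10 mm short of the cross divider. I did not measure the jar's exact centre, but it stands at floor height and looks clear of the walls.
- **Things left alone:** The tall jar, large tape and broad scraper show no pixel shift from the first scene picture. The gripper is open and clear of everything.
- **Disagreements:** The first tray position, judged by eye from the scene camera, was about 6 mm off the wrist-camera fits. Those fits agreed with each other to within 3 mm, so I used them.

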